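# Open the code lock of the charger case

### The arm

A 7-joint arm with a two-finger parallel gripper is mounted at the origin on the work surface. World frame = base frame: x ahead of the robot, y to its left, z up, the work surface at z = 0. Lengths are in m, angles in degrees, forces in N, time in s.
With the tool pointing down it reaches from about 0.4 to 0.85 m from the base axis. Payload 4.5 kg.
Tool frame: the origin (TCP) lies on the centre line of the jaws, within the pads' length; the fingertips stand 19 mm ahead of it and the grasp point (between the pads) is the TCP; z points along the fingers, y is the direction in which the jaws open and shut (so a half turn about z gives the same grasp; the last joint's range is limited). The gripper opens to 88 mm and grips with 3 to 60 N. Pads are 18 mm wide; open, the fingers measure 123 mm over their backs; the gripper's body (75 mm by 187 mm) begins 45 mm behind the grasp point.
Start: joints at [72.41, 39.483, -11.15, 89.685, 9.013, 51.709, -12.324], TCP at [0.209, -0.589, 0.258] pointing down, gripper open.
Joint ranges: [-172.22, 172.22], [-26.19, 119.32], [-84.43, 86.54], [7.71, 146.69], [-57.33, 237.33], [2.42, 119.75], [-152.13, 152.13]. Speed limits (degrees/s): [147.25, 147.25, 180, 180, 180, 180, 180].

### API

Orientations are given as a 3x3 rotation matrix whose columns are the frame's x, y, z axes.
In Python, from plant import * gives the robot as it stands.
- The arm moves only by the tool jog_arm, never from a script. Its argument "deltas" is a list of rows, each a list of 4 numbers: the shift along the world's x, y, z as a fraction of full scale, then the turn about the world's z as a fraction of full scale. In form: [[dx, dy, dz, yaw], ...]. A call has exactly 10 rows; each row is the pose to reach, as a shift and turn from the pose commanded when the call began; what a row does not reach only later rows make up. Full scale, the value 1, is 0.8 m for a shift and 45 degrees for a turn. A row lasts 1/8 s, in which the tool goes at most 62.5 mm and 10.7 degrees, less where a joint would pass 70% of its speed; a pose out of reach is approached as far as the arm can. A call with a number of a shift or a turn outside -1 to 1 is refused whole. A call with a gripper value outside its range is refused whole. "grip" is the finger opening in mm, from 0 to 88.1, set as the call begins (left out, the last holds). The fingers move at their own pace and stop on an object; "grip_force" is the grip in N (left out, the last holds). Time passes only in rows, so rows that repeat a pose let the fingers close, or fill a call up. It gives the time, the measured TCP pose, the force and the opening at its end, in the units of the state.
- get_obs(): the state, without advancing time (a new reading comes with each control period).
- capture(name): name is "scene" or "top"; returns (picture, depth): 384x512x3 uint8, red, green, blue; 384x512 float32, m along the optical axis (not along the pixel's ray), 0 where there is no reading.
- camera_model(name): a dict with "intrinsics" (3x3 intrinsics, pixels), "origin" and "attitude" of the camera in the world. Camera axes: x right, y down, z forward; pixel columns grow to the right and rows downward; lengths in m; the calibration is good to about 2 mm. A picture is of the moment at which its call begins. camera_model takes no time and is no camera call.
- job_done(): hands the job in, once; it reports no verdict.
The state is a dict: "clock": time; "joint_positions": joint angles; "qvel": joint speeds; "tau": joint torques, N m; "position": TCP position; "eef_rot": TCP orientation; "contact_force": force on the tool from outside, world axes, zero at the start; "torque": the same for the moment, N m; "width": finger opening in m.
Only numpy, scipy, OpenCV 4.12 (cv2) and the standard library are available. Lean on these libraries where they do the work, as an engineer would, in place of code of your own. Each camera call takes 0.05 s, during which the arm holds its last target. There are 200 camera calls.

### The job

Unlock the silver charger case: roll its three thumbwheels, one at a time and with a gentle fingertip, until the numbers 3, 5, 2 (left to right as seen from the robot) stand squarely on top. Only then slide the catch to the robot's left until it is fully home at its open stop, without forcing it, and take the hand away with the code still showing. Leave everything lying on and around the case where it is.

Things in the scene. Friction and masses are not known exactly. Their poses are not given: they have to be found in the camera images.
- case: silver aluminium charger case, fixed, 190 (x) by 280 (y) by 85 mm high; origin centre of underside, x away from the robot, y to its left, apart from its yaw (up to 0.4 rad). On its top a black bezel (64 by 156 by 4 mm) holds three white thumbwheels in a row along y, 46 mm apart; nearer the robot is the catch. Contact forces over 25 N damage case, wheels or catch.
- left_wheel (a joint): left thumbwheel (seen from the robot), smooth drum 40 mm in diameter, 24 mm wide, axle along case y, top 10 mm out of the bezel. Numbers 1 to 6 as dice pips every 60 degrees. Value in rad: 0 = number 1 straight up, +1.047 per next number; code number 3 is up at 2.094. Rolling the top to case +x (away) raises it. Stops at -0.45 and 5.65; no clicks, stays where left; 1.5 to 4 N along the rim turns it.
- left_top (a point): nominal topmost point of the left wheel, in the middle of its width, between two white index lines, at case x = 0, y = +46 mm, 99 mm above the bench; because of worn bearings the real top of each wheel lies up to 3 mm higher or lower than this point, and it gives 1 mm for each 8 N pressed on it
- middle_wheel (a joint): middle thumbwheel (seen from the robot), smooth drum 40 mm in diameter, 24 mm wide, axle along case y, top 10 mm out of the bezel. Numbers 1 to 6 as dice pips every 60 degrees. Value in rad: 0 = number 1 straight up, +1.047 per next number; code number 5 is up at 4.189. Rolling the top to case +x (away) raises it. Stops at -0.45 and 5.65; no clicks, stays where left; 1.5 to 4 N along the rim turns it.
- middle_top (a point): nominal topmost point of the middle wheel, in the middle of its width, between two white index lines, at case x = 0, y = 0 mm, 99 mm above the bench; because of worn bearings the real top of each wheel lies up to 3 mm higher or lower than this point, and it gives 1 mm for each 8 N pressed on it
- right_wheel (a joint): right thumbwheel (seen from the robot), smooth drum 40 mm in diameter, 24 mm wide, axle along case y, top 10 mm out of the bezel. Numbers 1 to 6 as dice pips every 60 degrees. Value in rad: 0 = number 1 straight up, +1.047 per next number; code number 2 is up at 1.047. Rolling the top to case +x (away) raises it. Stops at -0.45 and 5.65; no clicks, stays where left; 1.5 to 4 N along the rim turns it.
- right_top (a point): nominal topmost point of the right wheel, in the middle of its width, between two white index lines, at case x = 0, y = -46 mm, 99 mm above the bench; because of worn bearings the real top of each wheel lies up to 3 mm higher or lower than this point, and it gives 1 mm for each 8 N pressed on it
- catch (a joint): the catch, a steel block 20 (case x) by 12 (case y) by 20 mm high that slides on the case's top along the case's y; 0 m = locked (as found), grows as it slides to the robot's left (case +y), 0.025 = open, at its hard stop; slides with 3 N of friction, its block gives 1 mm per 8 N against its spring, and it stays where it is left
- catch_top (a point): centre of the top face of the catch, 108 mm above the bench; case x = -64 mm, case y = catch value; the block reaches down to 88 mm above the bench, where its track lies
- spreader: stainless terminal spreader, plier-like, 28 by 120 by 8 mm, lying along y on the far edge of the case's top, some 60 mm beyond the wheels' axles; origin at its pivot, underside; a bystander
- jar: closed amber glass jar with a screw lid, diameter 68 mm, 100 mm high, standing to the right of the case; origin under its centre; a bystander
- torch: yellow plastic torch, 140 by 42 by 42 mm, lying to the left of the case; origin under its middle; a bystander
- screwdriver: screwdriver lying on the bench to the right; a bystander
- wrench: wrench lying on the bench to the left; a bystander
- can: grey can, diameter 66 mm, 110 mm high, to the left; origin under its centre; a bystander

How it is judged (in metres and radians):
On the way:
1. all three wheels show the code while the catch is still locked (value of joint left_wheel between 1.924 and 2.264 rad and value of joint middle_wheel between 4.019 and 4.359 rad and value of joint right_wheel between 0.877 and 1.217 rad and value of joint catch below 0.004 m), for 0.2 s.
At the end, for the whole second after the job is handed in: The left, middle and right wheels show 3, 5 and 2 straight up, each within 0.17 rad (10 degrees), and lie still; the catch is at least 23 mm along its 25 mm travel; each bystander is within 15 mm of where it stood (value of joint left_wheel between 1.924 and 2.264 rad and value of joint middle_wheel between 4.019 and 4.359 rad and value of joint right_wheel between 0.877 and 1.217 rad and value of joint catch above 0.023 m and velocity of joint left_wheel between -0.1 and 0.1 rad/s and velocity of joint middle_wheel between -0.1 and 0.1 rad/s and velocity of joint right_wheel between -0.1 and 0.1 rad/s and distance of each of spreader, jar, torch, screwdriver, wrench, can from where it was at the start of the episode below 0.015 m); the robot touches nothing.
It fails at once if the robot presses on the case, its wheels or its catch with more than 25 N (contact force between any of the fingers, the arm and case above 25 N).
It fails at once if the catch is moved more than 4 mm while a wheel is off the code (value of joint catch above 0.004 m and not (value of joint left_wheel between 1.924 and 2.264 rad and value of joint middle_wheel between 4.019 and 4.359 rad and value of joint right_wheel between 0.877 and 1.217 rad)).
It fails at once if two wheels are turned at the same time (((velocity of joint left_wheel above 0.4 rad/s or velocity of joint left_wheel below -0.4 rad/s) and (velocity of joint middle_wheel above 0.4 rad/s or velocity of joint middle_wheel below -0.4 rad/s)) or ((velocity of joint middle_wheel above 0.4 rad/s or velocity of joint middle_wheel below -0.4 rad/s) and (velocity of joint right_wheel above 0.4 rad/s or velocity of joint right_wheel below -0.4 rad/s)) or ((velocity of joint left_wheel above 0.4 rad/s or velocity of joint left_wheel below -0.4 rad/s) and (velocity of joint right_wheel above 0.4 rad/s or velocity of joint right_wheel below -0.4 rad/s))).
It fails at once if a bystander is shifted by more than 15 mm (distance of any of spreader, jar, torch, screwdriver, wrench, can from where it was at the start of the episode above 0.015 m).
It also fails if it takes over 67 s, if anything falls off the work surface, if the arm or the gripper's body presses on something with over 40 N, if the wrist force passes 120 N, or if a joint passes its speed limit or range.

## Working session

There is one attempt and no reset: what is moved stays moved. The work goes in short steps, Python scripts to look and compute and a tool call to move; the robot and the scene stay as the last step left them, time stands still between calls to the robot, and variables do not carry over. Pictures are saved under pics/ and viewed, about 8 in all and at most 12, crops included, and the job is handed in when it is done.

Besides the shell and the picture viewer there is one more tool, called after ">>>" in YAML: its name, and indented under it one key for each argument. jog_arm: Moves the arm, as the interface text tells. Shift numbers are shares of 0.8 m and turn numbers shares of 45 degrees, none past 1 either way. Its arguments: {"type":"object","properties":{"deltas":{"type":"array","items":{"type":"array","items":{"type":"number"}}},"grip":{"type":"number"},"grip_force":{"type":"number"}},"required":["deltas"]}

```bash
mkdir -p pics; ls; python3 - <<'E'
from plant import *
import cv2,numpy as np
np.set_printoptions(precision=4,suppress=True)
for n in("scene","top"):
    p,d=capture(n); np.savez(f"pics/{n}0.npz",p=p,d=d)
    cv2.imwrite(f"pics/{n}0.png",p[:,:,::-1]); print(n,camera_model(n))
a=[np.load(f"pics/{n}0.npz")["p"] for n in("scene","top")]
im=np.vstack(a)
cv2.imwrite("pics/both0.png",cv2.resize(np.hstack(a),(800,300))[:,:,::-1])
o=get_obs();print(o)
E
```

```text
pics
scene {'intrinsics': array([[380.174 ,   0.    , 257.1763],
       [  0.    , 380.174 , 185.875 ],
       [  0.    ,   0.    ,   1.    ]]), 'origin': array([ 1.1498, -0.6028,  0.962 ]), 'attitude': array([[ 0.7255,  0.4811, -0.4921],
       [ 0.6882, -0.514 ,  0.5121],
       [-0.0066, -0.7102, -0.704 ]])}
top {'intrinsics': array([[405.4849,   0.    , 254.0801],
       [  0.    , 405.4849, 192.445 ],
       [  0.    ,   0.    ,   1.    ]]), 'origin': array([0.2675, 0.0153, 1.3561]), 'attitude': array([[-0.0475, -0.9768,  0.209 ],
       [-0.9988,  0.0479, -0.0034],
       [-0.0067, -0.2089, -0.9779]])}
{'clock': 0.1, 'joint_positions': array([ 72.4115,  39.5274, -11.1468,  89.7366,   9.0114,  51.7098,
       -12.3238]), 'qvel': array([ 0.0532, -0.1619, -0.0303, -0.1443,  0.0726, -0.0973, -0.0649]), 'tau': array([ -0.003 , -52.85  ,  -1.2718, -15.3837,  -0.0527,   0.002 ,
         0.0001]), 'position': array([ 0.2087, -0.5886,  0.257 ]), 'eef_rot': array([[ 0.9425,  0.3343, -0.0006],
       [ 0.3343, -0.9425,  0.0015],
       [-0.0001, -0.0016, -1.    ]]), 'contact_force': array([-0.3696,  0.7591,  0.5063]), 'torque': array([-0.0043, -0.0283, -0.0381]), 'width': 0.08818844213515578}
```

View pics/top0.png

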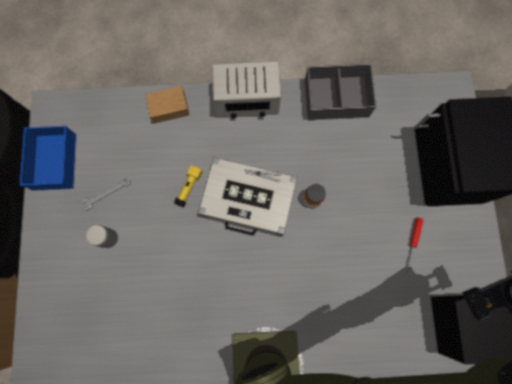

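```bash
cat > h.py <<'E'
from plant import *
import cv2,numpy as np
np.set_printoptions(precision=4,suppress=True)
def ray(n,u,v,z):
    m=camera_model(n);K=m["intrinsics"];d=m["attitude"]@np.linalg.inv(K)@np.array([u,v,1.]);o=m["origin"]
    return o+d*(z-o[2])/d[2]
def proj(n,P):
    m=camera_model(n);q=m["intrinsics"]@(m["attitude"].T@(np.asarray(P)-m["origin"]));return q[:2]/q[2]
E
python3 - <<'E'
from h import *
p=np.load("pics/top0.npz")["p"];s=np.load("pics/scene0.npz")["p"]
# case top: bright blob near the case
g=cv2.cvtColor(p,cv2.COLOR_RGB2GRAY)
sub=np.zeros_like(g);sub[150:245,190:305]=g[150:245,190:305]
hsv=cv2.cvtColor(p,cv2.COLOR_RGB2HSV)
m=((sub>165)).astype(np.uint8)
c=max(cv2.findContours(m,cv2.RETR_EXTERNAL,cv2.CHAIN_APPROX_NONE)[0],key=cv2.contourArea)
r=cv2.minAreaRect(c);b=cv2.boxPoints(r);print("case",r,cv2.contourArea(c))
B=np.array([ray("top",*q,.085) for q in b]);print(B,B.mean(0))
for i in range(4):
    e=B[(i+1)%4]-B[i];print(np.linalg.norm(e),np.degrees(np.arctan2(e[1],e[0])))
# black bezel
m=((sub<70)&(sub>0)).astype(np.uint8)
for c in cv2.findContours(m,cv2.RETR_EXTERNAL,cv2.CHAIN_APPROX_NONE)[0]:
    if cv2.contourArea(c)>50:
        r=cv2.minAreaRect(c);print("dark",r);B=np.array([ray("top",*q,.089) for q in cv2.boxPoints(r)]);print(B.mean(0))
        for i in range(2):
            e=B[(i+1)%4]-B[i];print(np.linalg.norm(e),np.degrees(np.arctan2(e[1],e[0])))
C=B.mean(0);q=proj("scene",[.56,.02,.09]);print(q)
u,v=map(int,q)
A=cv2.resize(p[150:245,195:300],None,fx=5,fy=5,interpolation=cv2.INTER_CUBIC)
cv2.imwrite("pics/z1.png",A[:,:,::-1])
A=cv2.resize(s[v-50:v+50,u-65:u+65],(780,600),interpolation=cv2.INTER_CUBIC)
cv2.imwrite("pics/z2.png",A[:,:,::-1]);print(u-65,v-50)
E
```

```text
case ((247.8870086669922, 194.72630310058594), (85.64535522460938, 56.035614013671875), 13.815024375915527) 4199.0
[[ 0.4851  0.1867  0.085 ]
 [ 0.6631  0.1395  0.085 ]
 [ 0.581  -0.1271  0.085 ]
 [ 0.4074 -0.073   0.085 ]] [0.5342 0.0315 0.085 ]
0.18410540763085687 -14.864318459643107
0.2788955974159412 -107.1210840808701
0.18176840984052645 162.68878949240292
0.27105165284945393 73.34295059757339
dark ((239.90621948242188, 227.9601287841797), (33.721195220947266, 7.474977016448975), 13.570433616638184)
[0.4267 0.0609 0.089 ]
0.023551244035717695 -15.372105270583578
0.10624392723024279 -106.39266781842456
dark ((246.23770141601562, 199.11474609375), (46.09416580200195, 7.558298110961914), 13.240520477294922)
[0.5179 0.0371 0.089 ]
0.02455844938563313 -14.850344347347214
0.14742755989412992 -106.2947734715818
dark ((248.81651306152344, 189.17059326171875), (45.860862731933594, 7.180235862731934), 13.392498970031738)
[0.5499 0.0275 0.089 ]
0.02357443694107423 -15.0098739733454
0.14743605514054126 -106.53084909587407
[259.1714 190.6566]
194 140
```

View pics/z1.png

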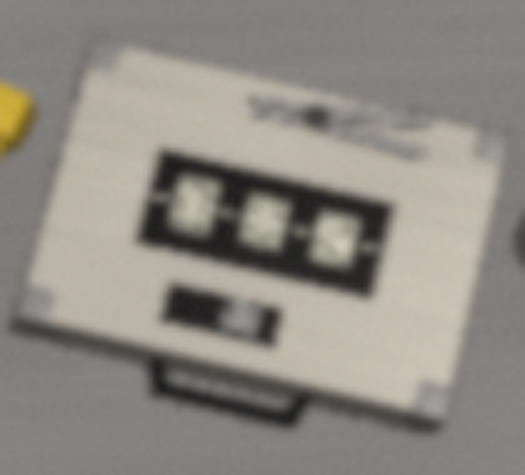

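View pics/z2.png

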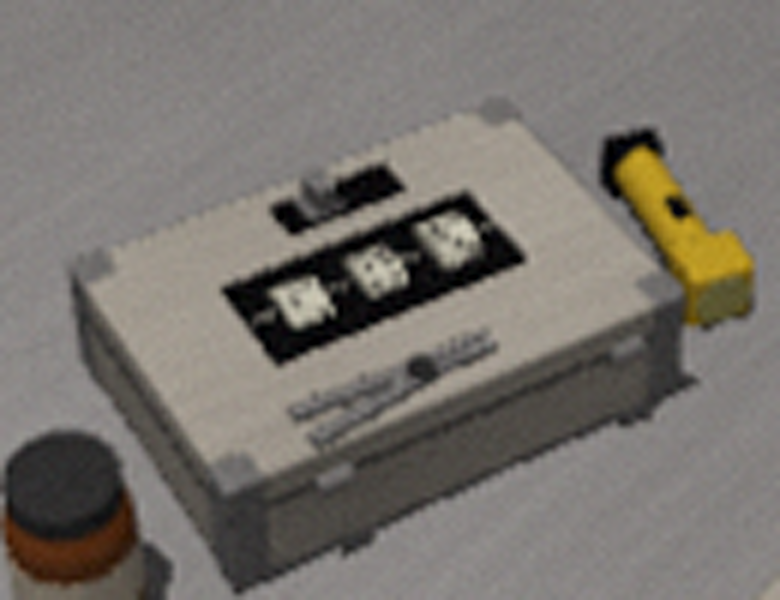

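```bash
cat >> h.py <<'E'
YAW=-0.285; C0=np.array([.5339,.0320,0]); ex=np.array([np.cos(YAW),np.sin(YAW),0]); ey=np.array([-np.sin(YAW),np.cos(YAW),0])
def W(x,y,z): return C0+x*ex+y*ey+np.array([0,0,z])
def avg(n,k):
    return np.mean([capture(n)[0].astype(np.float32) for _ in range(k)],0)
def unwrap(name,imgs,f):
    # rows: +80deg (far) at the top .. -80 (near); columns: case y + left
    th=np.radians(np.arange(80,-81,-1)); ys=np.linspace(.014,-.014,56)
    rows=[]
    for n,im in imgs.items():
        t=[]
        for yw in(.046,0,-.046):
            P=np.array([[proj(n,W(.02*np.sin(a),yw+y,.079+.02*np.cos(a))) for y in ys] for a in th]).astype(np.float32)
            u=cv2.remap(im,P[...,0],P[...,1],cv2.INTER_CUBIC)
            u=cv2.resize(u,None,fx=2.2,fy=1.7,interpolation=cv2.INTER_LINEAR)
            for d in(-60,0,60): cv2.line(u,(0,int((80-d)*1.7)),(8,int((80-d)*1.7)),(255,0,0),1)
            t.append(cv2.copyMakeBorder(u,3,3,3,3,cv2.BORDER_CONSTANT,value=(0,0,255)))
        rows.append(np.hstack(t))
    o=np.hstack(rows); cv2.imwrite(f,np.clip(o*1.1,0,255).astype(np.uint8)[:,:,::-1]); return o
E
python3 - <<'E'
from h import *
im={n:avg(n,8) for n in("top","scene")}
np.savez("pics/avg0.npz",**im)
U=unwrap("a",im,"pics/u0.png")
def z(n,c,f):
    u,v=proj(n,W(0,0,.09));u,v=int(u),int(v)
    x0,y0=u-32,v-20
    return cv2.resize(im[n][y0:y0+40,x0:x0+64],(768,480),interpolation=cv2.INTER_CUBIC)
Z=np.hstack([cv2.resize(z("top",0,0),(400,250)),cv2.resize(z("scene",0,0),(400,250))])
U=np.pad(U,((0,0),(0,max(0,800-U.shape[1])),(0,0)))[:,:800]
cv2.imwrite("pics/v0.png",np.clip(np.vstack([U,Z]),0,255).astype(np.uint8)[:,:,::-1]);print(U.shape)
for y in(.046,0,-.046): print(W(0,y,.099),proj("top",W(0,y,.099)),proj("scene",W(0,y,.099)))
print("catch",W(-.064,0,.108))
E
```

```text
Traceback (most recent call last):
  File "h.py", line 20, in unwrap
    P=np.array([[proj(n,W(.02*np.sin(a),yw+y,.079+.02*np.cos(a))) for y in ys] for a in th]).astype(np.float32)
                 ~~~~^^^^^^^^^^^^^^^^^^^^^^^^^^^^^^^^^^^^^^^^^^^^
  File "h.py", line 8, in proj
    m=camera_model(n);q=m["intrinsics"]@(m["attitude"].T@(np.asarray(P)-m["origin"]));return q[:2]/q[2]
ValueError: time passes only in moves, steps and waits
```

```bash
python3 - <<'E'
s=open('h.py').read()
s=s.replace('np.set_printoptions','CM={n:camera_model(n) for n in("scene","top")}\nnp.set_printoptions',1).replace('m=camera_model(n)','m=CM[n]')
open('h.py','w').write(s)
E
cat >> h.py <<'E'
def show(im,f):
    U=unwrap("a",im,"pics/tmp.png")
    def z(n):
        u,v=proj(n,W(0,0,.09));x0,y0=int(u)-32,int(v)-20
        return cv2.resize(im[n][y0:y0+40,x0:x0+64],(400,250),interpolation=cv2.INTER_CUBIC)
    Z=np.hstack([z("top"),z("scene")])
    U=np.pad(U,((0,0),(0,max(0,800-U.shape[1])),(0,0)))[:,:800]
    cv2.imwrite(f,np.clip(np.vstack([U,Z]),0,255).astype(np.uint8)[:,:,::-1])
E
python3 - <<'E'
from h import *
im=dict(np.load("pics/avg0.npz"))
show(im,"pics/v0.png")
for y in(.046,0,-.046): print(W(0,y,.099),proj("top",W(0,y,.099)),proj("scene",W(0,y,.099)))
print("catch",W(-.064,0,.108),get_obs()["clock"])
E
```

```text
[0.5468 0.0761 0.099 ] [233.4156 190.1446] [267.9403 177.9183]
[0.5339 0.032  0.099 ] [247.4831 193.4593] [255.8478 182.88  ]
[ 0.521  -0.0121  0.099 ] [261.6067 196.7872] [243.4333 187.9738]
catch [0.4725 0.05   0.108 ] 0.9
```

View pics/v0.png

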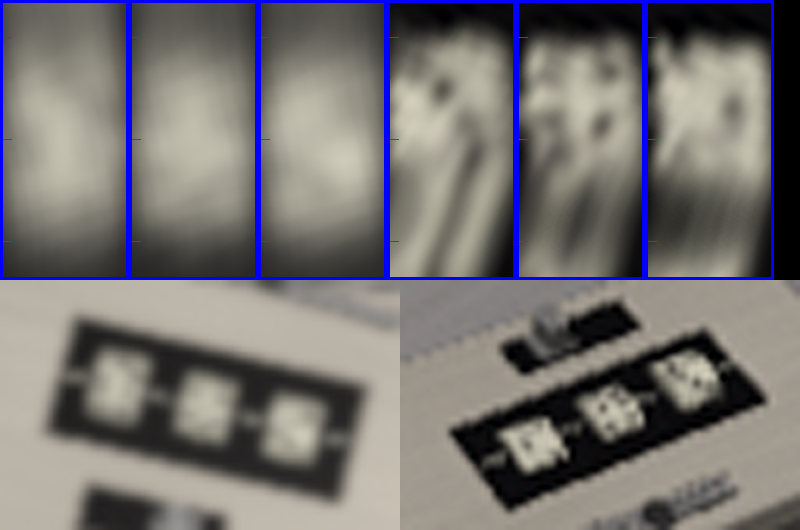

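```bash
python3 - <<'E'
from h import *
im=dict(np.load("pics/avg0.npz"))
for n in im:
    u,v=proj(n,W(0,0,.09));x0,y0=int(u)-32,int(v)-20
    for a,b in((-.032,.078),(.032,.078),(.032,-.078),(-.032,-.078)):
        q=(proj(n,W(a,b,.089))-[x0-.5,y0-.5])*6.25; print(n,a,b,q+[0 if n=="top" else 400,280])
    # bezel measured: dark contour hull
    g=im[n].mean(2); lab=(g<(g[int(v)-12:int(v)+12].min()+60)).astype(np.uint8); k=np.zeros_like(lab);k[y0:y0+40,x0-2:x0+66]=lab[y0:y0+40,x0-2:x0+66]
    cs=cv2.findContours(k,cv2.RETR_EXTERNAL,cv2.CHAIN_APPROX_NONE)[0]
    big=[c for c in cs if np.linalg.norm(c[:,0].mean(0)-[u,v])<9]
    h=cv2.convexHull(np.vstack(big)); r=cv2.approxPolyDP(h,2.5,True)[:,0]
    print(n,[(q,ray(n,*q,.089)[:2]) for q in r], h[:,0].mean(0))
def un(n,lo,hi):
    th=np.radians(np.arange(hi,lo-1,-1)); ys=np.linspace(.013,-.013,52);t=[]
    for yw in(.046,0,-.046):
        P=np.array([[proj(n,W(.02*np.sin(a),yw+y,.079+.02*np.cos(a))) for y in ys] for a in th]).astype(np.float32)
        u=cv2.remap(im[n],P[...,0],P[...,1],cv2.INTER_CUBIC).mean(2)
        u=u-cv2.GaussianBlur(u,(0,0),14); u=np.clip(128+u*(2 if n=="scene" else 5),0,255)
        u=cv2.resize(u,None,fx=5,fy=2.6)
        for d in range(-60,90,20): cv2.line(u,(0,int((hi-d)*2.6)),(10+10*(d==0),int((hi-d)*2.6)),255,2)
        t.append(cv2.copyMakeBorder(u,2,2,2,2,cv2.BORDER_CONSTANT,value=0))
    return np.hstack(t)
A=un("scene",-30,80);B=un("top",-60,50)
cv2.imwrite("pics/u1.png",np.vstack([A,B]));print(A.shape,B.shape)
E
```

```text
top -0.032 0.078 [ 43.1299 433.49  ]
top 0.032 0.078 [ 74.3706 315.0133]
top 0.032 -0.078 [369.5123 384.1649]
top -0.032 -0.078 [341.0255 504.1359]
top [(array([271, 191], dtype=int32), array([ 0.5404, -0.0433])), (array([268, 207], dtype=int32), array([ 0.489 , -0.0309])), (array([224, 197], dtype=int32), array([0.5282, 0.1075])), (array([228, 181], dtype=int32), array([0.58  , 0.0929]))] [242.1538 192.7692]
scene -0.032 0.078 [703.4578 327.829 ]
scene 0.032 0.078 [767.3276 398.6478]
scene 0.032 -0.078 [506.2358 508.667 ]
scene -0.032 -0.078 [447.8561 431.176 ]
scene [(array([280, 182], dtype=int32), array([0.582 , 0.0967])), (array([240, 200], dtype=int32), array([ 0.5436, -0.0505])), (array([231, 188], dtype=int32), array([ 0.4843, -0.033 ])), (array([271, 172], dtype=int32), array([0.5278, 0.1126]))] [256.7273 184.9091]
(293, 792) (293, 792)[ WARN:0@0.434] global loadsave.cpp:1063 imwrite_ Unsupported depth image for selected encoder is fallbacked to CV_8U.
```

View pics/u1.png

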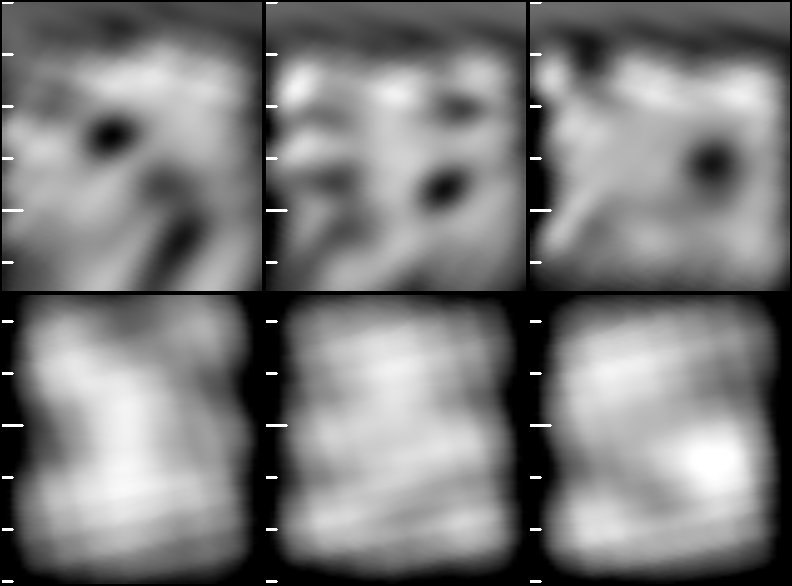

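>>> jog_arm:
  deltas:
    - [0.036,0.065,0,0.1]
    - [0.072,0.13,0,0.2]
    - [0.108,0.195,0,0.3]
    - [0.145,0.26,0,0.4]
    - [0.181,0.325,0,0.5]
    - [0.217,0.39,0,0.6]
    - [0.254,0.455,0,0.7]
    - [0.29,0.52,0,0.8]
    - [0.326,0.585,0,0.9]
    - [0.3625,0.65,0,1.0]
  grip: 0
  grip_force: 20

```text
clock: 2.15
position: [0.4999, -0.0675, 0.258]
eef_rot: [[0.428, 0.904, 0.001], [0.904, -0.428, -0.0], [-0.0, 0.001, -1.0]]
contact_force: [0.2, 0.6, -0.6]
width: 0.0004
```

>>> jog_arm:
  deltas:
    - [0.012,0.022,-0.02,0.07]
    - [0.024,0.045,-0.05,0.14]
    - [0.036,0.0665,-0.08,0.2]
    - [0.036,0.0665,-0.11,0.2]
    - [0.036,0.0665,-0.135,0.2]
    - [0.036,0.0665,-0.15,0.2]
    - [0.036,0.0665,-0.16,0.2]
    - [0.036,0.0665,-0.167,0.2]
    - [0.036,0.0665,-0.169,0.2]
    - [0.036,0.0665,-0.169,0.2]

```text
clock: 3.4
position: [0.5279, -0.0159, 0.1228]
eef_rot: [[0.284, 0.959, 0.001], [0.959, -0.284, -0.0], [0.0, 0.001, -1.0]]
contact_force: [0.0, -0.1, 0.3]
width: 0.0005
```

>>> jog_arm:
  deltas:
    - [0,0.001,-0.001,0]
    - [0,0.001,-0.001,0]
    - [0,0.001,-0.002,0]
    - [0,0.001,-0.002,0]
    - [0,0.001,-0.003,0]
    - [0,0.001,-0.003,0]
    - [0,0.001,-0.004,0]
    - [0,0.001,-0.004,0]
    - [0,0.001,-0.004,0]
    - [0,0.001,-0.004,0]

```text
clock: 4.65
position: [0.5277, -0.0151, 0.1194]
eef_rot: [[0.284, 0.959, 0.0], [0.959, -0.284, -0.0], [0.0, 0.0, -1.0]]
contact_force: [-0.8, -0.3, -0.1]
width: 0.0001
```

>>> jog_arm:
  deltas:
    - [0,0,-0.0005,0]
    - [0,0,-0.0005,0]
    - [0,0,-0.001,0]
    - [0,0,-0.001,0]
    - [0,0,-0.0015,0]
    - [0,0,-0.0015,0]
    - [0,0,-0.002,0]
    - [0,0,-0.002,0]
    - [0,0,-0.002,0]
    - [0,0,-0.002,0]

```text
clock: 5.9
position: [0.5277, -0.0151, 0.1177]
eef_rot: [[0.284, 0.959, 0.0], [0.959, -0.284, -0.0], [0.0, 0.0, -1.0]]
contact_force: [-1.0, -0.3, 0.4]
width: 0.0002
```

>>> jog_arm:
  deltas:
    - [0,0,-0.0005,0]
    - [0,0,-0.0005,0]
    - [0,0,-0.001,0]
    - [0,0,-0.001,0]
    - [0,0,-0.0015,0]
    - [0,0,-0.0015,0]
    - [0,0,-0.002,0]
    - [0,0,-0.002,0]
    - [0,0,-0.002,0]
    - [0,0,-0.002,0]

```text
clock: 7.15
position: [0.5278, -0.0151, 0.1164]
eef_rot: [[0.284, 0.959, 0.0], [0.959, -0.284, -0.0], [-0.0, 0.0, -1.0]]
contact_force: [-1.1, -0.1, 5.0]
width: 0.0005
```

>>> jog_arm:
  deltas:
    - [0,0,-0.0005,0]
    - [0,0,-0.001,0]
    - [-0.004,0.0012,-0.001,0]
    - [-0.008,0.0024,-0.001,0]
    - [-0.012,0.0036,-0.001,0]
    - [-0.0162,0.0047,-0.001,0]
    - [-0.0162,0.0047,-0.001,0]
    - [-0.0162,0.0047,-0.001,0]
    - [-0.0162,0.0047,-0.001,0]
    - [-0.0162,0.0047,-0.001,0]

```text
clock: 8.4
position: [0.5165, -0.0116, 0.1161]
eef_rot: [[0.284, 0.959, 0.004], [0.959, -0.284, -0.0], [0.001, 0.004, -1.0]]
contact_force: [1.8, 0.0, 8.1]
width: 0.0001
```

>>> jog_arm:
  deltas:
    - [-0.0162,0.0047,0.005,0]
    - [-0.0162,0.0047,0.03,0]
    - [-0.05,0.0047,0.08,0]
    - [-0.1,0.0047,0.1,0]
    - [-0.15,0.0047,0.1,0]
    - [-0.2,0.0047,0.1,0]
    - [-0.2,0.0047,0.1,0]
    - [-0.2,0.0047,0.1,0]
    - [-0.2,0.0047,0.1,0]
    - [-0.2,0.0047,0.1,0]

```text
clock: 9.65
position: [0.3555, -0.0074, 0.1952]
eef_rot: [[0.284, 0.959, 0.001], [0.959, -0.284, 0.0], [0.001, 0.001, -1.0]]
contact_force: [-0.2, 0.3, -0.1]
width: 0.0005
```

```bash
cat >> h.py <<'E'
def un(im,n,lo,hi,dz=(0,0,0)):
    th=np.radians(np.arange(hi,lo-1,-1)); ys=np.linspace(.013,-.013,52);t=[]
    for yw,d in zip((.046,0,-.046),dz):
        P=np.array([[proj(n,W(.02*np.sin(a),yw+y,.079+d+.02*np.cos(a))) for y in ys] for a in th]).astype(np.float32)
        u=cv2.remap(im[n].astype(np.float32),P[...,0],P[...,1],cv2.INTER_CUBIC).mean(2)
        u=u-cv2.GaussianBlur(u,(0,0),14); u=np.clip(128+u*(2 if n=="scene" else 4),0,255)
        u=cv2.resize(u,None,fx=5,fy=2.6)
        for d in range(-60,90,20): cv2.line(u,(0,int((hi-d)*2.6)),(10+10*(d==0),int((hi-d)*2.6)),255,2)
        t.append(cv2.copyMakeBorder(u,2,2,2,2,cv2.BORDER_CONSTANT,value=0))
    return np.hstack(t)
def look(tag,k=5):
    im={n:avg(n,k) for n in("scene","top")};np.savez(f"pics/avg{tag}.npz",**im)
    cv2.imwrite(f"pics/u_{tag}.png",np.vstack([un(im,"scene",-30,80),un(im,"top",-60,50)]).astype(np.uint8))
E
python3 -c "
from h import *
look('r1')"
```

```text
(no output)
```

View pics/u_r1.png

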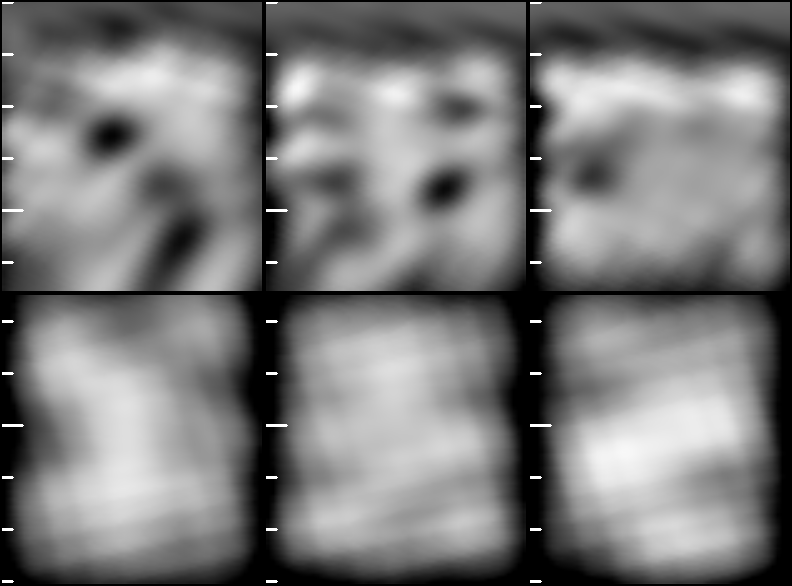

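>>> jog_arm:
  deltas:
    - [0.06,0.025,0,0]
    - [0.12,0.05,0,0]
    - [0.18,0.075,0,0]
    - [0.245,0.1026,0,0]
    - [0.245,0.1026,-0.04,0]
    - [0.245,0.1026,-0.07,0]
    - [0.245,0.1026,-0.085,0]
    - [0.245,0.1026,-0.091,0]
    - [0.245,0.1026,-0.093,0]
    - [0.245,0.1026,-0.093,0]

```text
clock: 11.4
position: [0.5511, 0.0746, 0.1216]
eef_rot: [[0.284, 0.959, 0.001], [0.959, -0.284, 0.0], [0.001, 0.001, -1.0]]
contact_force: [-0.0, -0.5, -0.2]
width: 0.0004
```

>>> jog_arm:
  deltas:
    - [0,0,-0.0005,0]
    - [0,0,-0.001,0]
    - [0,0,-0.001,0]
    - [0,0,-0.0015,0]
    - [0,0,-0.002,0]
    - [0,0,-0.002,0]
    - [0,0,-0.0025,0]
    - [0,0,-0.003,0]
    - [0,0,-0.003,0]
    - [0,0,-0.003,0]

```text
clock: 12.65
position: [0.5511, 0.0746, 0.1194]
eef_rot: [[0.284, 0.959, 0.001], [0.959, -0.284, -0.0], [0.0, 0.001, -1.0]]
contact_force: [-0.8, -0.4, 9.5]
width: 0.0003
```

```bash
cat >> h.py <<'E'
def pips(f,i,dz):
    im=dict(np.load(f));out=[]
    for n,lo,hi in(("scene",-20,60),("top",-45,40)):
        u=un(im,n,lo,hi,[dz]*3)[2:-2,264*i+2:264*i+262]
        u=cv2.GaussianBlur(u,(0,0),4);u[:,:25]=255;u[:,235:]=255
        e=(u==cv2.erode(u,np.ones((31,31))))&(u<122)
        for r,c in np.argwhere(e): 
            if 3<r<u.shape[0]-4: print(n,"theta %.0f y %.1f val %.0f"%(hi-r/2.6,13-c/10,u[r,c]))
E
python3 -c "
from h import *
print('right now');pips('pics/avgr1.npz',2,-.001)
print('left');pips('pics/avgr1.npz',0,.0026)
for d in(-.003,0,.003):print('mid',d);pips('pics/avgr1.npz',1,d)"
```

```text
right now
scene theta 22 y -10.4 val 116
scene theta 11 y 7.1 val 52
top theta 13 y 10.5 val 47
left
scene theta 34 y 1.2 val 9
scene theta 15 y -4.4 val 67
scene theta -4 y -6.5 val 16
top theta 16 y -10.4 val 48
top theta -5 y 10.5 val 33
top theta -23 y -10.4 val 95
mid -0.003
scene theta 33 y -5.3 val 77
scene theta 30 y 7.9 val 110
scene theta 13 y -10.4 val 118
scene theta 4 y 7.5 val 59
scene theta 1 y -3.4 val 21
top theta 22 y 10.5 val 69
top theta 15 y -10.4 val 42
top theta -18 y -10.4 val 84
top theta -19 y 10.5 val 65
mid 0
scene theta 39 y -6.3 val 64
scene theta 37 y 7.0 val 112
scene theta 11 y 6.0 val 69
scene theta 8 y -4.8 val 19
scene theta -5 y 10.5 val 97
scene theta -8 y 5.2 val 75
top theta 19 y 10.5 val 67
top theta 13 y -10.4 val 47
top theta -20 y -10.4 val 85
top theta -21 y 10.5 val 61
mid 0.003
scene theta 45 y -7.1 val 48
scene theta 43 y 6.1 val 111
scene theta 38 y 10.5 val 99
scene theta 17 y 4.7 val 80
scene theta 15 y -6.1 val 20
scene theta 4 y 10.5 val 44
scene theta 1 y 3.5 val 90
scene theta -4 y 10.5 val 47
top theta 18 y 10.5 val 65
top theta 11 y -10.4 val 52
top theta -22 y -10.4 val 87
top theta -23 y 10.5 val 57
```

>>> jog_arm:
  deltas:
    - [0,0,-0.0005,0]
    - [-0.0036,0.0011,-0.0005,0]
    - [-0.0072,0.0022,-0.0005,0]
    - [-0.011,0.0033,-0.0005,0]
    - [-0.0146,0.0043,-0.0005,0]
    - [-0.0146,0.0043,-0.0005,0]
    - [-0.0146,0.0043,-0.0005,0]
    - [-0.0146,0.0043,-0.0005,0]
    - [-0.0146,0.0043,-0.0005,0]
    - [-0.0146,0.0043,-0.0005,0]

```text
clock: 13.9
position: [0.5409, 0.0776, 0.1193]
eef_rot: [[0.284, 0.959, 0.004], [0.959, -0.284, -0.0], [0.001, 0.004, -1.0]]
contact_force: [0.3, -1.6, 9.0]
width: 0.0002
```

>>> jog_arm:
  deltas:
    - [0,0,0.01,0]
    - [0,0,0.025,0]
    - [-0.01,-0.03,0.025,0]
    - [-0.0189,-0.054,0.025,0]
    - [-0.0189,-0.054,0.015,0]
    - [-0.0189,-0.054,0.008,0]
    - [-0.0189,-0.054,0.003,0]
    - [-0.0189,-0.054,0.001,0]
    - [-0.0189,-0.054,0.001,0]
    - [-0.0189,-0.054,0.001,0]

```text
clock: 15.15
position: [0.5241, 0.035, 0.119]
eef_rot: [[0.283, 0.959, 0.0], [0.959, -0.283, 0.0], [0.0, 0.0, -1.0]]
contact_force: [-0.2, 0.8, -0.8]
width: 0.0004
```

>>> jog_arm:
  deltas:
    - [0,0,-0.0005,0]
    - [0,0,-0.001,0]
    - [0,0,-0.001,0]
    - [0,0,-0.0015,0]
    - [0,0,-0.0015,0]
    - [0,0,-0.002,0]
    - [0,0,-0.002,0]
    - [0,0,-0.0025,0]
    - [0,0,-0.0025,0]
    - [0,0,-0.0025,0]

```text
clock: 16.4
position: [0.524, 0.0348, 0.1171]
eef_rot: [[0.284, 0.959, 0.0], [0.959, -0.284, -0.0], [0.0, 0.0, -1.0]]
contact_force: [-1.2, 1.0, 3.7]
width: 0.0004
```

>>> jog_arm:
  deltas:
    - [0,0,-0.0006,0]
    - [0,0,-0.0012,0]
    - [0.0035,-0.001,-0.0012,0]
    - [0.007,-0.002,-0.0012,0]
    - [0.0105,-0.003,-0.0012,0]
    - [0.0138,-0.004,-0.0012,0]
    - [0.0138,-0.004,-0.0012,0]
    - [0.0138,-0.004,-0.0012,0]
    - [0.0138,-0.004,-0.0012,0]
    - [0.0138,-0.004,-0.0012,0]

```text
clock: 17.65
position: [0.535, 0.0316, 0.1165]
eef_rot: [[0.284, 0.959, 0.0], [0.959, -0.284, -0.0], [-0.0, 0.0, -1.0]]
contact_force: [-1.4, -0.9, 8.5]
width: 0.0003
```

>>> jog_arm:
  deltas:
    - [0,0,0.005,0]
    - [0,0,0.03,0]
    - [-0.05,0,0.08,0]
    - [-0.1,0,0.1,0]
    - [-0.15,0,0.1,0]
    - [-0.2,0,0.1,0]
    - [-0.23,0,0.1,0]
    - [-0.23,0,0.1,0]
    - [-0.23,0,0.1,0]
    - [-0.23,0,0.1,0]

```text
clock: 18.9
position: [0.3525, 0.0318, 0.1959]
eef_rot: [[0.284, 0.959, 0.002], [0.959, -0.284, 0.001], [0.001, 0.001, -1.0]]
contact_force: [-0.1, 1.1, 0.5]
width: 0.0004
```

```bash
sed -i 's/un(im,"scene",-30,80)/un(im,"scene",-30,80,DZ)/;s/un(im,"top",-60,50)/un(im,"top",-60,50,DZ)/' h.py; echo 'DZ=(.0026,-.0004,-.001)' >>h.py
python3 -c "
from h import *
look('m1')
for i in range(3):print(i);pips('pics/avgm1.npz',i,DZ[i])
print(get_obs()['clock'])"
```

```text
0
scene theta 47 y -4.7 val 10
scene theta 33 y -10.4 val 108
scene theta 19 y 7.3 val 73
scene theta -3 y 0.6 val 79
scene theta -14 y 10.5 val 99
1
scene theta 41 y -4.2 val 83
scene theta 17 y -10.4 val 115
scene theta 13 y 6.5 val 85
scene theta 10 y -4.8 val 35
scene theta 7 y 10.5 val 90
top theta 31 y 10.5 val 43
top theta 20 y 10.5 val 42
top theta 15 y -10.4 val 61
top theta -23 y 10.5 val 50
top theta -28 y -10.4 val 71
2
scene theta 25 y 1.9 val 113
scene theta 22 y -10.4 val 116
scene theta 11 y 7.1 val 53
top theta 18 y -10.4 val 67
top theta 14 y 10.5 val 49
19.4
```

View pics/u_m1.png

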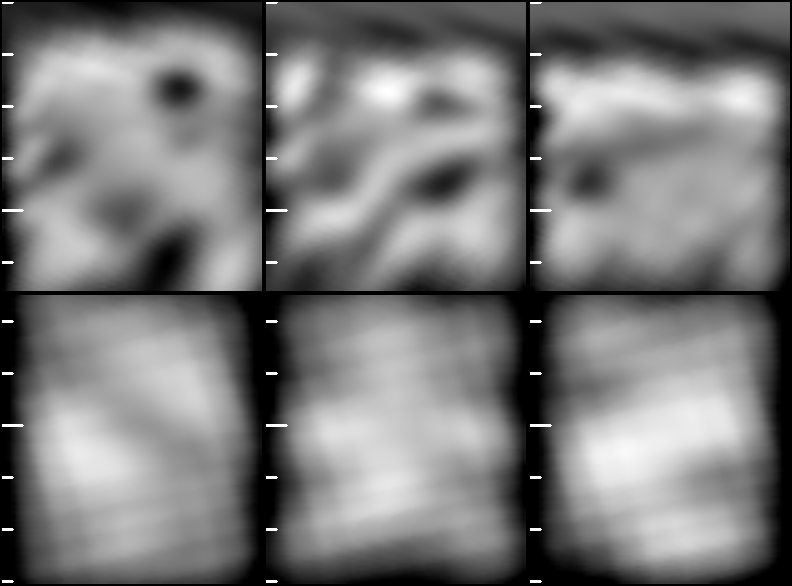

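```bash
python3 - <<'E'
from h import *
im=dict(np.load("pics/avgm1.npz"));t=[]
for n in("scene","top"):
    # rectify the plane z=.096 seen from above, case axes: up=+x, left=+y
    xs=np.linspace(.03,-.03,180);ys=np.linspace(.07,-.07,420)
    P=np.array([[proj(n,W(x,y,.079+np.sqrt(max(.02**2-x*x,.01**2)))) for y in ys] for x in xs]).astype(np.float32)
    u=cv2.remap(im[n],P[...,0],P[...,1],cv2.INTER_LANCZOS4)
    u=u+1.5*(u-cv2.GaussianBlur(u,(0,0),9)); t.append(cv2.resize(u,(700,290)))
cv2.imwrite("pics/rect.png",np.clip(np.vstack(t),0,255).astype(np.uint8)[:,:,::-1])
E
```

```text
(no output)
```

View pics/rect.png

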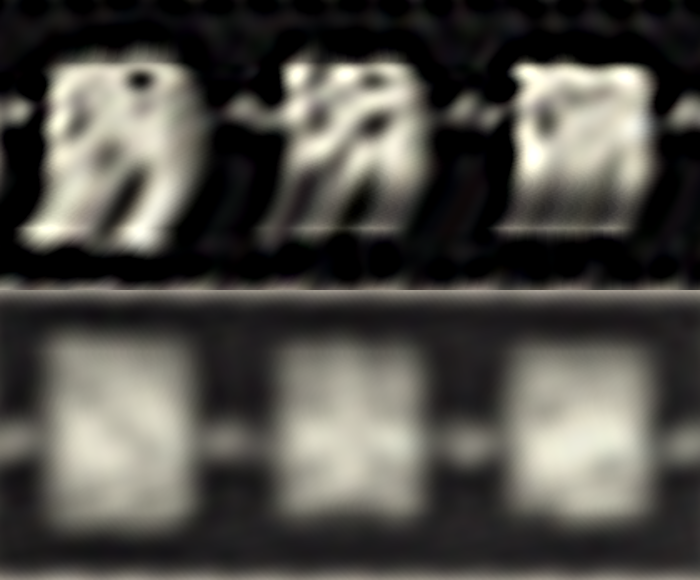

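>>> jog_arm:
  deltas:
    - [0.05,-0.004,0,0]
    - [0.1,-0.008,0,0]
    - [0.14,-0.0109,0,0]
    - [0.14,-0.0109,0,0]
    - [0.14,-0.0109,-0.03,0]
    - [0.14,-0.0109,-0.06,0]
    - [0.14,-0.0109,-0.085,0]
    - [0.14,-0.0109,-0.1,0]
    - [0.14,-0.0109,-0.101,0]
    - [0.14,-0.0109,-0.101,0]

```text
clock: 20.65
position: [0.4631, 0.023, 0.1156]
eef_rot: [[0.283, 0.959, 0.001], [0.959, -0.283, 0.0], [0.0, 0.001, -1.0]]
contact_force: [0.1, 0.7, 0.1]
width: 0.0007
```

>>> jog_arm:
  deltas:
    - [0.0008,0.0029,0,0]
    - [0.0017,0.0058,0,0]
    - [0.0025,0.0086,0,0]
    - [0.0034,0.0115,0,0]
    - [0.0042,0.0144,0,0]
    - [0.005,0.0173,0,0]
    - [0.0059,0.0202,0,0]
    - [0.0067,0.023,0,0]
    - [0.0076,0.0259,0,0]
    - [0.0084,0.0288,0,0]

```text
clock: 21.9
position: [0.4698, 0.0459, 0.1152]
eef_rot: [[0.284, 0.959, 0.0], [0.959, -0.284, -0.0], [-0.0, 0.0, -1.0]]
contact_force: [0.4, -2.6, 1.6]
width: 0.0004
```

>>> jog_arm:
  deltas:
    - [0.0006,0.0018,0,0]
    - [0.0011,0.0036,0,0]
    - [0.0016,0.0054,0,0]
    - [0.0021,0.0072,0,0]
    - [0.0026,0.009,0,0]
    - [0.0031,0.0108,0,0]
    - [0.0036,0.0126,0,0]
    - [0.0042,0.0144,0,0]
    - [0.0042,0.0144,0,0]
    - [0.0042,0.0144,0,0]

```text
clock: 23.15
position: [0.4732, 0.0577, 0.1152]
eef_rot: [[0.283, 0.959, 0.0], [0.959, -0.283, 0.0], [0.001, 0.0, -1.0]]
contact_force: [0.6, -1.7, 0.4]
width: 0.0006
```

>>> jog_arm:
  deltas:
    - [0.0002,0.0006,0,0]
    - [0.0004,0.0012,0,0]
    - [0.0006,0.0018,0,0]
    - [0.0008,0.0024,0,0]
    - [0.0009,0.003,0,0]
    - [0.001,0.0036,0,0]
    - [0.001,0.0036,0,0]
    - [0.001,0.0036,0,0]
    - [0.001,0.0036,0,0]
    - [0.001,0.0036,0,0]

```text
clock: 24.4
position: [0.4736, 0.0592, 0.1152]
eef_rot: [[0.285, 0.959, -0.001], [0.959, -0.285, -0.002], [-0.002, -0.0, -1.0]]
contact_force: [0.6, -6.1, 1.7]
width: 0.0
```

>>> jog_arm:
  deltas:
    - [0.0002,0.0006,0,0]
    - [0.0003,0.001,0,0]
    - [0.0004,0.0014,0,0]
    - [0.0004,0.0014,0,0]
    - [0.0004,0.0014,0,0]
    - [0.0004,0.0014,0,0]
    - [0.0004,0.0014,0,0]
    - [0.0004,0.0014,0,0]
    - [0.0004,0.0014,0,0]
    - [0.0004,0.0014,0,0]

```text
clock: 25.65
position: [0.4737, 0.0595, 0.1152]
eef_rot: [[0.285, 0.958, -0.001], [0.958, -0.285, -0.003], [-0.003, -0.0, -1.0]]
contact_force: [-0.3, -6.9, 2.3]
width: 0.0006
```

>>> jog_arm:
  deltas:
    - [-0.002,-0.006,0,0]
    - [-0.005,-0.018,0,0]
    - [-0.005,-0.018,0.02,0]
    - [-0.005,-0.018,0.07,0]
    - [-0.05,-0.018,0.1,0]
    - [-0.1,-0.018,0.1,0]
    - [-0.15,-0.018,0.1,0]
    - [-0.15,-0.018,0.1,0]
    - [-0.15,-0.018,0.1,0]
    - [-0.15,-0.018,0.1,0]

```text
clock: 26.9
position: [0.3557, 0.0475, 0.1951]
eef_rot: [[0.284, 0.959, 0.002], [0.959, -0.284, 0.001], [0.002, 0.001, -1.0]]
contact_force: [0.3, 0.0, -0.3]
width: 0.0005
```

```bash
python3 - <<'E'
from h import *
look('end')
a=dict(np.load("pics/avg0.npz"));b=dict(np.load("pics/avgend.npz"));m=dict(np.load("pics/avgm1.npz"))
for n in("top","scene"):
    ws=[proj(n,W(0,y,.095)) for y in(.046,0,-.046)]
    print(n,"wheel diff m1->end",[np.abs(b[n]-m[n])[int(w[1])-4:int(w[1])+5,int(w[0])-4:int(w[0])+5].mean().round(2) for w in ws])
u,v=proj("scene",W(-.03,.0,.09));x0,y0=int(u)-55,int(v)-40
t=[cv2.resize(k["scene"][y0:y0+80,x0:x0+110],(400,290),interpolation=cv2.INTER_CUBIC) for k in(a,b)]
s=np.load("pics/scene0.npz");full=cv2.resize(b["scene"],(400,300))
full2=cv2.resize(b["top"],(400,300))
cv2.imwrite("pics/end.png",np.vstack([np.hstack(t),np.hstack([full,full2])]).astype(np.uint8)[:,:,::-1])
# catch position: bright steel along its travel, from catch-top line
for k,nm in((a,"start"),(b,"end")):
    for n in("scene","top"):
        pr=[k[n].mean(2)[int(round(q[1])),int(round(q[0]))] for q in (proj(n,W(-.064,y,.106)) for y in np.arange(-.02,.05,.005))]
        print(nm,n,np.round(pr))
E
```

```text
top wheel diff m1->end [np.float32(0.61), np.float32(0.59), np.float32(0.62)]
scene wheel diff m1->end [np.float32(1.19), np.float32(1.71), np.float32(1.65)]
start scene [143. 150.  85.  93. 118. 123. 127. 150. 151. 153. 141. 153. 145. 148.
 149.]
start top [ 56.  71. 109. 141. 148. 121.  82.  47.  36.  35.  34.  34.  35.  54.
 141.]
end scene [132. 127. 138. 134. 141. 133. 137. 113.  65. 111. 112. 136. 145. 152.
 152.]
end top [ 58.  59.  58.  52.  47.  39.  35.  45.  95. 120. 117.  90.  47.  59.
 149.]
```

View pics/end.png

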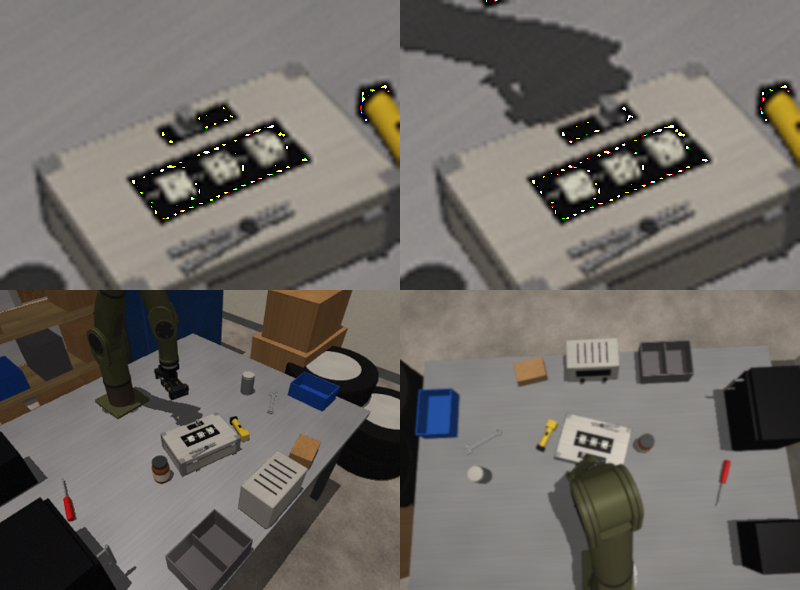

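```bash
python3 -c "
from plant import *
o=get_obs();print(o['clock'],o['contact_force'],job_done())"
```

```text
the job is handed in; nothing more can be done
27.4 [0.09347007 0.10858198 0.51602797] None
```

I set the three wheels to 3, 5, 2, slid the catch to its open stop, moved the hand away, and handed the job in at 27.4 s. `job_done()` gives no verdict, so the results below are from my own checks.

- **Wheels:** I rolled them one at a time with the closed fingertips, pressing with about 8–10 N. From the last images I read left at about +1°, middle at about −3.5° and right at about −3° from straight up. The tolerance is 10°.
- **Uncertainty:** the pips are only about 1 pixel across, so each reading is good to roughly ±3–5°. Individual pips on a wheel disagreed by up to about 10°, so these are averages. Comparing before and after the catch move, the wheels did not visibly turn.
- **Catch:** I pushed it left until the force rose to about 7 N and it stopped moving. The top camera put its travel at about 26 mm, within image error of the full 25 mm.
- **Bystanders and contact:** by eye, nothing around the case had moved in the last picture; I did not measure this. The force reading was about zero with the hand clear. The highest force I read was 9.5 N, but forces are only reported at the end of each move.

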